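Slide the cabinet door behind its neighbour to uncover the swab jar

ROBOT

A 7-joint arm with a two-finger parallel gripper is mounted at the origin on a cart in front of the work surface, level with it; the furniture and walls round the work are solid. World frame = base frame: x ahead of the robot, y to its left, z up, the work surface at z = 0. Lengths are in m, angles in rad, forces in N, time in s.
With the tool pointing down it reaches from about 0.35 to 0.775 m from the base axis. Payload 3.1 kg.
Tool frame: the origin (TCP) lies on the centre line of the jaws, within the pads' length; the fingertips stand bot.tips_ahead ahead of it and the grasp point (between the pads) lies 8 mm behind it (bot.tips_ahead is the distance from the TCP to the fingertips, in m); z points along the fingers, y is the line along which they close (so a half turn about z gives the same grasp; the last joint's range is limited). The gripper opens to 85 mm and grips with 20 to 120 N. Pads are 22 mm wide; open, the fingers measure 114 mm over their backs; the gripper's body (76 mm by 85 mm) begins 54 mm behind the grasp point. The pads swing forward as they close: fully open they stand 13 mm farther back than shut.
Start: joints at [1.183, 0.311, 0.014, 1.512, -0.004, 1.319, -0.027], TCP at [0.186, -0.517, 0.242] pointing down, gripper open.
Joint ranges: [-2.7, 2.7], [-0.3, 1.91], [-1.27, 1.3], [0.12, 2.57], [-1.44, 4.58], [0.2, 2.03], [-3.05, 3.05]. Speed limits (rad/s): [2.79, 2.79, 3.14, 3.14, 3.14, 3.14, 3.14].

INTERFACE

Orientations are given as a unit quaternion [w, x, y, z].
In Python, from bench import bot, vision, job gives the robot as it stands.
- The arm moves only by the tool drive_tool, never from a script. Its argument "plan" is a list of rows, each a list of 5 numbers: the shift along the tool's x, y, z in cm, then the turn about the tool's z in rad, then the opening, from 0 (shut) to 1 (fully open). In form: [[x, y, z, turn, fingers], ...]. A call has 1 to 12 rows; each row shifts and turns the commanded pose from where the row before left it, along the tool's axes as they then stand; what a row does not reach is not made up. A row lasts 1/12 s, in which the tool goes at most 41.7 mm and 7.16 degrees, less where a joint would pass 70% of its speed; a pose out of reach is approached as far as the arm can. A call with a gripper value outside its range is refused whole. The fingers move at their own pace and stop on an object; "grip_force" is the grip in N (left out, the last holds). Time passes only in rows, so rows that do not move let the fingers close. It gives the time, the measured TCP pose, the force, the opening and the grip force at its end, in the units of the state.
- bot.read_state(): the state, without advancing time (a new reading comes with each control period).
- vision.camera(name): name is "scene" or "top"; returns (picture, depth): 480x640x3 uint8, red, green, blue; 480x640 float32, m along the optical axis (not along the pixel's ray), 0 where there is no reading.
- vision.get_calibration(name): a dict with "vertical_fov" (degrees; the focal length in pixels is half the picture's height over the tangent of half this angle, whatever the lens; pixels are square), "cx", "cy" (the principal point, pixels), "k1" (the pictures are not rectified: a ray, as slopes to the right and down, at radius r is drawn at 1 + k1 r^2 times it, then the intrinsics apply), "rvec" (rotation vector, rad) and "tvec" (3), from world to camera coordinates, as OpenCV has them. Camera axes: x right, y down, z forward; pixel columns grow to the right and rows downward; lengths in m; the calibration is good to about 2 mm. A picture is of the moment at which its call begins. get_calibration takes no time and is no camera call.
- job.hand_in(): hands the job in; it is judged then, once.
The state is a dict: "time_s": time; "joints": joint angles; "joint_velocities": joint speeds; "joint_torque": joint torques, N m; "ee_pos": TCP position; "tool_rot": TCP orientation; "contact_force": force on the tool from outside, world axes, zero at the start; "ft_torque": the same for the moment, N m; "gripper_width": opening from 0.0 (shut) to 1.0 (fully open); "grasp_force": force on a finger pad.
Only numpy, scipy, OpenCV 4.12 (cv2) and the standard library are available. Lean on these libraries where they do the work, as an engineer would, in place of code of your own. Each camera call takes 0.05 s, during which the arm holds its last target. There are 200 camera calls.

TASK

In the low clear-fronted supply cabinet on the worktop, the swab jar (the tall jar with a round knob on its lid) stands behind one of the two outer doors. Slide that outer door by its bar pull as far as it goes behind the middle door, so that the jar is uncovered, and let go. Leave the middle door and the other outer door where they are, and the jar standing in its place.

Things in the scene. Friction and masses are not known exactly. Their poses are not given: they have to be found in the camera images.
- swab_jar: Swab jar: plain grey round jar, 70 mm wide, 110 mm high with a round knob on its lid. Origin: centre of its underside, z up. Stands on the cabinet floor (10 mm up), about 118 mm left or right of the cabinet's middle. The other outer compartment holds a flat-lidded stain jar (55 mm wide, 84 mm high), the middle one a lidded sample cup.
- door_mid_cup (a point): Centre of the flush finger cup (26 mm) on the middle door, 90 mm above the worktop. Axes: x into cabinet, y along doors to the left, z up. Clear door, 112 mm wide, FRONT track, 6 mm behind the cabinet's face; slides easily both ways; starts within 4 mm of the cabinet's middle. Cabinet: fixed, dark wooden ends, clear top, 140 mm deep, 344 wide, 142 high.
- door_left_pull (a point): Grip of the left outer door's pull: upright steel bar 12 x 12 mm, 66 to 132 mm above the worktop; point on its axis at 112 mm, 32 mm before the cabinet's face. Axes: x into cabinet, y along doors to the left, z up. Clear door, 112 mm wide, REAR track: slides 75 mm towards the middle to a stop, about 2 N, stays put. Pull left of cabinet's middle by 144 mm shut, 69 mm at the stop; starts 0 to 6 mm ajar.
- door_right_pull (a point): Grip of the right outer door's pull: upright steel bar 12 x 12 mm, 66 to 132 mm above the worktop; point on its axis at 112 mm, 32 mm before the cabinet's face. Axes: x into cabinet, y along doors to the left, z up. Clear door, 112 mm wide, REAR track: slides 75 mm towards the middle to a stop, about 2 N, stays put. Pull right of cabinet's middle by 144 mm shut, 69 mm at the stop; starts 0 to 6 mm ajar.

How it is judged:
At the end, for the whole second after the job is handed in: Along the doors, the pull of the door before the swab jar is within 86 mm of the middle door's cup (69 mm at its stop) and the other pull more than 124 mm from it (144 mm shut); the middle door is within 15 mm and the swab jar within 20 mm of its start, the jar upright within 0.2 rad (((y of swab_jar in the frame of door_mid_cup above 0.05 m and y of door_left_pull in the frame of door_mid_cup below 0.086 m and y of door_right_pull in the frame of door_mid_cup below -0.124 m) or (y of swab_jar in the frame of door_mid_cup below -0.05 m and y of door_right_pull in the frame of door_mid_cup above -0.086 m and y of door_left_pull in the frame of door_mid_cup above 0.124 m)) and distance of door_mid_cup from where it was at the start of the episode below 0.015 m and distance of swab_jar from where it was at the start of the episode below 0.02 m and angle between swab_jar's own z axis and vertical below 0.2 rad); the robot touches nothing.
It fails at once if the middle door is pushed more than 30 mm (distance of door_mid_cup from where it was at the start of the episode above 0.03 m).
It fails at once if the outer door that does not cover the swab jar is opened more than about 30 mm ((y of swab_jar in the frame of door_mid_cup above 0.05 m and distance of door_right_pull from where it was at the start of the episode above 0.03 m) or (y of swab_jar in the frame of door_mid_cup below -0.05 m and distance of door_left_pull from where it was at the start of the episode above 0.03 m)).
It fails at once if the swab jar is tipped over (angle between swab_jar's own z axis and vertical above 0.5 rad).
It also fails if it takes over 26 s, if anything falls off the work surface, if the arm or the gripper's body presses on something with over 40 N, if the wrist force passes 120 N, or if a joint passes its speed limit or range.

## Working session

There is one attempt and no reset: what is moved stays moved. The work goes in short steps, Python scripts to look and compute and a tool call to move; the robot and the scene stay as the last step left them, time stands still between calls to the robot, and variables do not carry over. Pictures are saved under pics/ and viewed, at most 10 in all, crops included, and the job is handed in when it is done.

Besides the shell and the picture viewer there is one more tool, called as a command line: name --pt "numbers of a row" for each row, then --argument value for the rest. drive_tool: Moves the arm, as the interface text tells. Its arguments: {"type":"object","properties":{"plan":{"type":"array"},"grip_force":{"type":"number"}},"required":["plan"]}

```bash
mkdir -p pics
cat > h.py <<'E'
import numpy as np, cv2
from bench import bot, vision, job
def cal(n):
    c=vision.get_calibration(n); f=240/np.tan(np.radians(c["vertical_fov"])/2)
    R=cv2.Rodrigues(np.array(c["rvec"],float))[0]; return c,f,R,np.array(c["tvec"],float)
def ray(n,u,v):
    c,f,R,t=cal(n); d=np.array([(u-c["cx"])/f,(v-c["cy"])/f]); s=d.copy()
    for _ in range(20): s=d/(1+c["k1"]*(s@s))
    return -R.T@t, R.T@np.array([s[0],s[1],1.])
def onz(n,u,v,z):
    o,d=ray(n,u,v); return o+d*(z-o[2])/d[2]
def dep(n,u,v,D):
    o,d=ray(n,u,v); return o+d*D
def pix(n,p):
    c,f,R,t=cal(n); q=R@np.array(p,float)+t; s=q[:2]/q[2]; s=s*(1+c["k1"]*(s@s)); return s*f+[c["cx"],c["cy"]]
E
python3 - <<'E'
from h import *
for n in("scene","top"):
    p,d=vision.camera(n); cv2.imwrite(f"pics/{n}0.png",p[...,::-1]); np.save(n+"0.npy",d)
    c,f,R,t=cal(n); print(n,-R.T@t,R[2],f)
print(bot.read_state(),bot.tips_ahead)
E
```

```text
scene [0.8105141  0.09934013 0.84992675] [-0.26677697 -0.38280229 -0.88447298] 442.6904590108943
top [ 0.49740229 -0.24783292  1.0026813 ] [ 0.08065306  0.02564424 -0.99641229] 595.8815965690316
{'time_s': 0.1, 'joints': array([ 1.18328075,  0.31165746,  0.01400021,  1.51291621, -0.00439015,
        1.31921172, -0.02720659]), 'joint_velocities': array([-0.00135818, -0.00164388, -0.00280846, -0.00396321, -0.00081509,
        0.00018102,  0.00111509]), 'joint_torque': array([ 9.85179540e-04, -3.80853474e+01,  1.46477181e-01, -2.31242090e+01,
        1.22682870e-02,  8.09335615e-03, -1.99776264e-05]), 'ee_pos': array([ 0.18621899, -0.5168323 ,  0.24131537]), 'tool_rot': array([-1.05499104e-03,  9.85082449e-01,  1.72079631e-01, -2.36100087e-04]), 'contact_force': array([-0.08348014,  0.22138051,  0.32056018]), 'ft_torque': array([ 0.05044491,  0.0047809 , -0.04119353]), 'grasp_force': 0.0, 'gripper_width': 1.0008669938768728} 0.011
```

View pics/scene0.png

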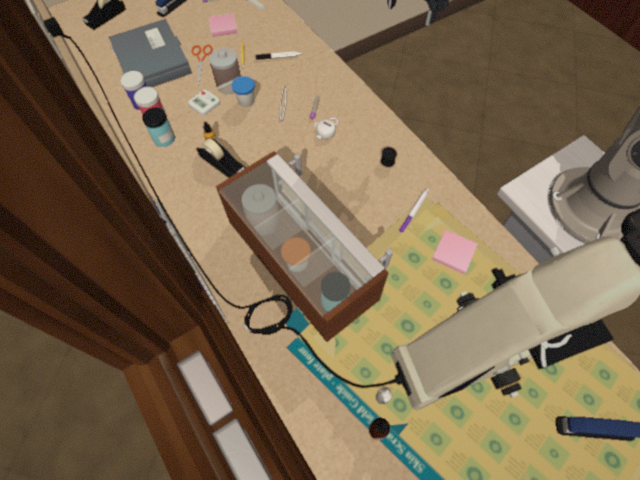

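View pics/top0.png

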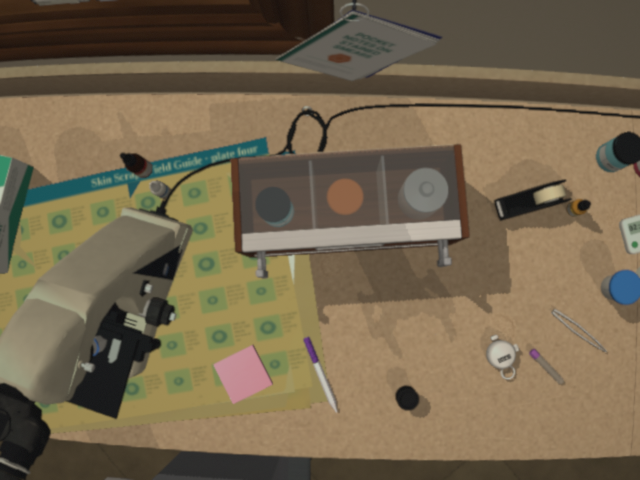

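Run:
```python
from h import *
print(pix("top",[.186,-.517,.242]),pix("scene",[.186,-.517,.242]),pix("scene",[0,0,0]))
for u,v in((443,255),(262,267)): print("pull",onz("top",u,v,.132))
for nm,u,v in(("endL_f",238,250),("endL_b",236,160),("endR_f",466,236),("endR_b",460,147)): print(nm,onz("top",u,v,.142))
print("jar",onz("top",427,188,.115),"stain",onz("top",274,205,.094))
for a,(x0,y0,x1,y1) in {"t":(220,130,480,290)}.items():
    i=cv2.imread("pics/top0.png")[y0:y1,x0:x1]; cv2.imwrite("pics/topc.png",cv2.resize(i,None,fx=3,fy=3,interpolation=2))
```

```text
[535.80935327 530.89857346] [409.48358603  15.91023801] [594.1388304  205.83859527]
pull [ 0.55524711 -0.39945714  0.132     ]
pull [ 0.53070811 -0.134217    0.132     ]
endL_f [ 0.55411751 -0.09937876  0.142     ]
endL_b [ 0.68769816 -0.09061101  0.142     ]
endR_f [ 0.58317248 -0.43131079  0.142     ]
endR_b [ 0.7155603  -0.42221512  0.142     ]
jar [ 0.65716149 -0.37713278  0.115     ] stain [ 0.628397   -0.14438548  0.094     ]
```

View pics/topc.png

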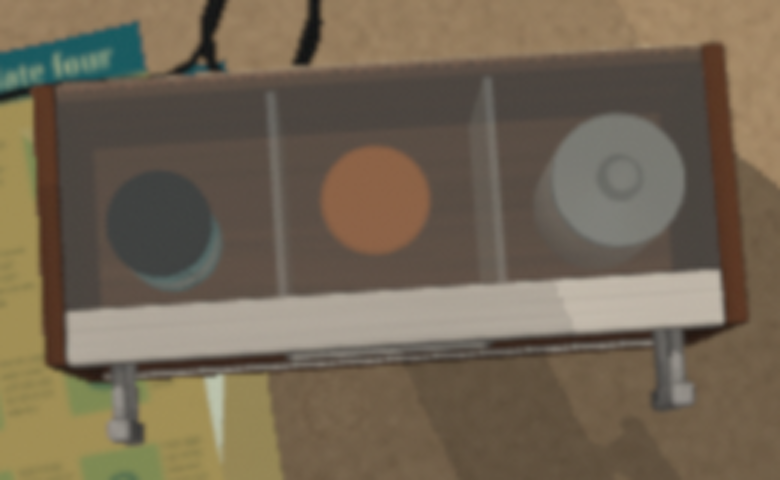

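The swab jar, with its knob, is in the right compartment at top (427,188). The right pull's bar top is at about (447,260), and the cabinet is yawed about +0.087 rad. I'll turn the tool and move over the pull while I refine the bar point with depth.

Run:
```python
from h import *
for u,v in((447.3,259.5),(444,262),(261,272)): print(onz("top",u,v,.132))
D=np.load("top0.npy"); P=[]
for v in range(240,275):
  for u in range(430,460):
    p=dep("top",u,v,D[v,u])
    if .06<p[2]<.15: P.append(p)
P=np.array(P)
# cabinet frame coords
c,s=np.cos(.087),np.sin(.087)
q=P[:,:2]@np.array([[c,-s],[s,c]])
m=q[:,0]<q[:,0].min()+.016
print(len(P),m.sum(),P[m].mean(0),P[m].min(0),P[m].max(0))
t=P[m&(P[:,2]>.12)];print(len(t),t.mean(0) if len(t) else 0)
```

```text
[ 0.54878815 -0.40592058  0.132     ]
[ 0.54499666 -0.40107652  0.132     ]
[ 0.52332503 -0.13299373  0.132     ]
316 141 [ 0.5471349  -0.40304116  0.11656242] [ 0.54017667 -0.41163264  0.0699293 ] [ 0.55605981 -0.39869545  0.13760908]
86 [ 0.54733786 -0.40435429  0.13043982]
```

drive_tool --pt "0 0 0 0.0863 1" --pt "0 0 0 0.0863 1" --pt "0 0 0 0.0864 1" --pt "3 -0.65 0 0 1" --pt "3 -0.65 0 0 1" --pt "3 -0.65 0 0 1" --pt "3 -0.65 0 0 1" --pt "3 -0.65 0 0 1" --pt "3 -0.65 0 0 1" --pt "3 -0.65 0 0 1" --pt "3 -0.65 0 0 1" --pt "3 -0.65 0 0 1"

```text
time_s: 1.1
ee_pos: [0.4514, -0.4349, 0.2416]
tool_rot: [-0.0, 0.999, 0.043, -0.0]
contact_force: [-0.2, -0.9, 0.6]
gripper_width: 0.999
grasp_force: 0.0
```

drive_tool --pt "3.3 -0.7 0 0 1" --pt "3.3 -0.7 0 0 1" --pt "3.2 -0.8 0 0 1" --pt "0 0 2 0 1" --pt "0 0 2 0 1" --pt "0 0 2 0 1" --pt "0 0 0 0 1"

```text
time_s: 1.68
ee_pos: [0.5434, -0.4032, 0.1761]
tool_rot: [-0.003, 0.999, 0.044, -0.005]
contact_force: [-1.4, 0.2, -1.4]
gripper_width: 0.998
grasp_force: 0.0
```

Run:
```python
from h import *
p,d=vision.camera("scene"); print(bot.read_state()["ee_pos"])
cv2.imwrite("pics/s1.png",cv2.resize(p[60:260,200:460,::-1],None,fx=3,fy=3,interpolation=2))
```

```text
[ 0.54419132 -0.40404162  0.17865951]
```

View pics/s1.png

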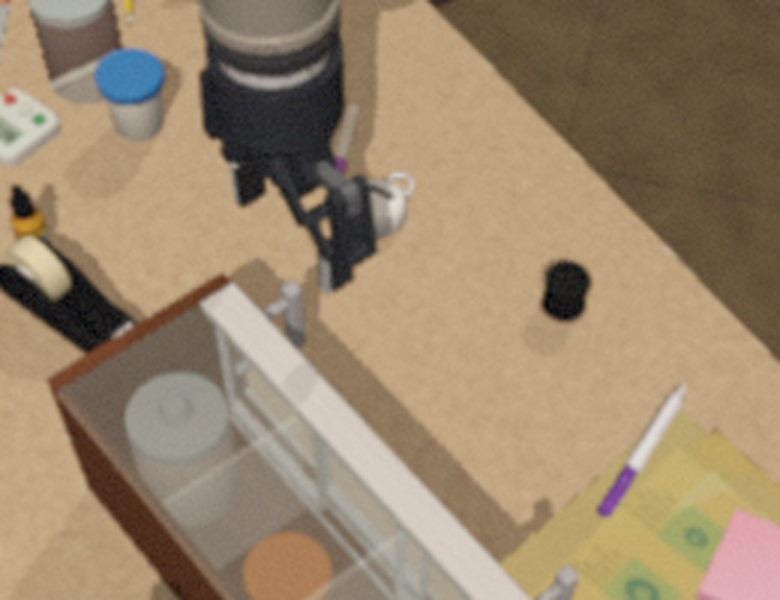

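The gripper is above the right pull (crop (290,310)), with the fingers either side along the doors. I'll go down and close.

drive_tool --pt "0.3 0 1.5 0 1" --pt "0 0 1.5 0 1" --pt "0 0 1.5 0 1" --pt "0 0 1.5 0 1" --pt "0 0 1.1 0 1" --pt "0 0 0 0 1" --pt "0 0 0 0 0.5" --pt "0 0 0 0 0.3" --pt "0 0 0 0 0" --pt "0 0 0 0 0" --pt "0 0 0 0 0" --pt "0 0 0 0 0" --grip_force 30

```text
time_s: 2.73
ee_pos: [0.5493, -0.4052, 0.1119]
tool_rot: [0.0, 0.999, 0.043, 0.0]
contact_force: [-0.6, 1.2, 2.1]
gripper_width: 0.143
grasp_force: 2.7
```

drive_tool --pt "0 0 0 0 0" --pt "0 -0.7 0 0 0" --pt "0 -0.8 0 0 0" --pt "0 -0.8 0 0 0" --pt "0 -0.8 0 0 0" --pt "0 -0.8 0 0 0" --pt "0 -0.8 0 0 0" --pt "0 -0.8 0 0 0" --pt "0 -0.7 0 0 0" --pt "0 -0.5 0 0 0" --pt "0 0 0 0 0"

```text
time_s: 3.65
ee_pos: [0.543, -0.3361, 0.1118]
tool_rot: [-0.001, 0.999, 0.044, -0.001]
contact_force: [-2.8, 0.9, 7.2]
gripper_width: 0.129
grasp_force: 32.5
```

drive_tool --pt "0 -0.2 0 0 0" --pt "0 -0.2 0 0 0" --pt "0 -0.1 0 0 0" --pt "0 0 0 0 0" --pt "0 0 0 0 0"

```text
time_s: 4.07
ee_pos: [0.5429, -0.3354, 0.1119]
tool_rot: [0.002, 0.999, 0.043, 0.001]
contact_force: [1.0, -5.3, 3.8]
gripper_width: 0.136
grasp_force: 32.2
```

Run:
```python
from h import *
p,d=vision.camera("scene")
cv2.imwrite("pics/s2.png",cv2.resize(p[60:260,200:460,::-1],None,fx=3,fy=3,interpolation=2))
```

```text
(no output)
```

View pics/s2.png

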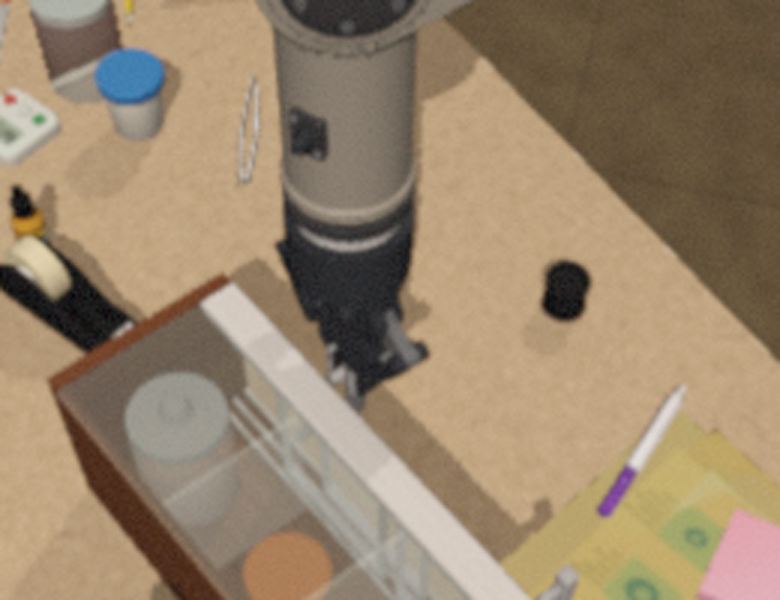

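The door is at its stop: the wrist force shows it. I'll release and rise.

drive_tool --pt "0 0.3 0 0 0" --pt "0 0 0 0 0.6" --pt "0 0 0 0 0.6" --pt "0 0 0 0 0.6" --pt "0 0 0 0 0.6" --pt "0 0 -1.5 0 0.6" --pt "0 0 -3 0 0.6" --pt "0 0 -3 0 0.6" --pt "0 0 -3 0 0.6" --pt "-3 0 -2 0 0.6" --pt "-4 0 0 0 0.6" --pt "-4 0 0 0 0.6"

```text
time_s: 5.12
ee_pos: [0.4341, -0.3453, 0.2376]
tool_rot: [0.001, 0.999, 0.045, 0.002]
contact_force: [-0.6, -1.5, -0.4]
gripper_width: 0.601
grasp_force: 0.0
```

drive_tool --pt "-4 0 0 0 0.6" --pt "-4 0 0 0 0.6" --pt "0 0 0 0 0.6" --pt "0 0 0 0 0.6"

```text
time_s: 5.45
ee_pos: [0.351, -0.3532, 0.2361]
tool_rot: [-0.0, 0.999, 0.041, -0.001]
contact_force: [0.4, -0.3, 0.0]
gripper_width: 0.599
grasp_force: 0.0
```

Run:
```python
from h import *
p,d=vision.camera("top"); print(bot.read_state()["ee_pos"],bot.read_state()["time_s"])
a=cv2.imread("pics/top0.png")[130:290,220:480]; b=p[130:290,220:480,::-1]
cv2.imwrite("pics/t3.png",cv2.resize(np.vstack([a,b]),None,fx=1.8,fy=1.8,interpolation=2))
```

```text
[ 0.35346947 -0.35252253  0.23633267] 5.5
```

View pics/t3.png

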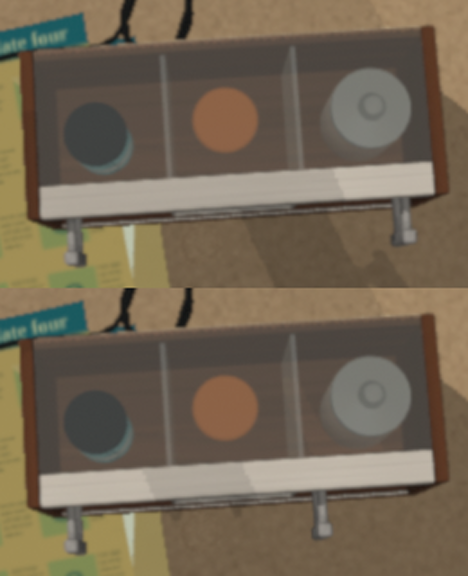

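The right pull moved from (400,235) to (320,530 in the lower half), which is about 69 mm, to its stop. The middle door edge (173–293), the left pull and the jar have not moved.

```bash
python3 -c "
from bench import job; print(job.hand_in())"
```

```text
the job is handed in; nothing more can be done
None
```

The right outer door, the one in front of the swab jar, is slid to its stop behind the middle door and released; the last picture shows the middle door, left door and jar unmoved. The job was handed in at about 5.5 s, but it returned no verdict.

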